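# Draw the reducing spacer out of a charger well with sprung tongs

## Task

The short reducing spacer has to come out of the bottom of the charger's deep well so that a full-length handle can charge there. With the sprung tongs from the stand, reach in and grip the spacer's stem just firmly enough to draw it out (it is soft plastic: do not crush it, and do not jam the tongs into the charger), and set it down gently, without dropping it, standing upright on the instrument tray. Then put the tongs back upright in the slot of their stand and leave everything else where it is.

Things in the scene. Friction and masses are not known exactly. Their poses are not given: they have to be found in the camera images.
- charger: Fixed grey desk charger, a block 80 (x) by 150 (y) by 80 mm high. Two round wells open upward at y = -38 and +38 mm, each 30 mm in bore and 72 mm deep (floor 8 mm above the table). Low in each, 9 to 18 mm above the table, two sprung brass contacts press from +x and -x with 2.4 N each on what stands there. Pressing the tongs on the charger with 20 N spoils it. Origin: centre of its underside
- well0 (a point): Centre of the mouth of the well at charger y = -38 mm, level with the charger's top, 80 mm above the table
- well1 (a point): Centre of the mouth of the well at charger y = +38 mm. The spacer is in one of the two wells, the battery handle stands in the other
- spacer_mid (a point): Middle of the loose white plastic spacer, 15 mm above its underside, z along its stem. Foot disc 26 mm across, 8 mm thick; central round stem 8 mm across, 22 mm tall; 30 mm in all, 25 g. It stands stem up on its well's floor. The contacts grip its foot for the first 10 mm: about 3 to 4 N draws it. The stem is soft, spoiled if either jaw presses 8 N
- tongs_grip (a point): Middle of the sprung steel tongs between their finger plates (16 mm wide in x, from 79 to 129 mm above the tips), 105 mm above the tips, where to hold them; z up along the tongs, y the line along which they close. They stand tips down in the stand. 145 mm long, 60 g; the bow's top is 39 mm above this point. At rest 27 mm over the plates here
- tongs_tip (a point): Point midway between the tips, 105 mm below tongs_grip on the tongs' axis. At rest the jaws gape 28 mm inside, 33 mm outside at the tips: too wide for a well. Squeezed to 24.5 mm over the plates: about 17 inside, 22 outside. Squeezed to 22 mm: jaws parallel, 8 mm apart
- jaw_left: The tongs' arm on their +y side; jaw 9 mm wide (x), 2.6 mm thick over its last 36 mm. Origin at the bow, 143 mm above the tips. The spring takes about 1.2 N of squeeze at the plates per mm (6 N when the jaws are 8 mm apart); beyond that each newton there gives about 0.28 N at the jaws, so 20 to 28 N pinches the stem well
- jaw_right: The tongs' other arm, on the -y side, alike
- stand: Fixed aluminium stand for the tongs, 52 by 70 by 66 mm high, with one slot from above at its centre, 16 mm (x) by 42 mm (y) and 58 mm deep (floor 8 mm above the table), mouth chamfered 3 mm. Origin: centre of its underside; y along the slot, which is the tongs' y
- tray: Fixed shallow stainless instrument tray, empty, 130 (x) by 100 (y) mm outside, rim 14 mm high, walls and floor 3 mm thick. Setting down with 12 N or more is not gentle. Origin: centre of its underside
- handle_mid (a point): Middle of the loose dark steel battery handle (26 mm across, 120 mm long) standing in the other well; its top is 48 mm above the charger's top. Bystander
- bottle_mid (a point): Middle of a loose amber glass bottle, 52 mm across and 115 mm tall. Bystander
- jar_mid (a point): Middle of a loose glass jar with a steel lid, 68 mm across and 85 mm tall. Bystander

How it is judged:
On the way, in this order (a step that is already met when the one before it is completed fails the run):
1. the spacer is drawn clear of the well, gripped between the tongs' two jaws (z of spacer_mid in the frame of charger above 0.1 m and contact force between each of jaw_left, jaw_right and spacer above 0.3 N), for 0.1 s.
2. the spacer is set down on the tray floor while the jaws still hold it (contact force between spacer and tray above 0.05 N and contact force between each of jaw_left, jaw_right and spacer above 0.3 N), for 0.05 s.
At the end, for the whole second after the job is handed in: Spacer upright (0.15 rad) and still on the tray floor; tongs upright (0.2 rad) and still in the slot of their stand, tip point within 12 mm of its centre and no more than 16 mm above the table; battery handle within 10 mm, bottle and jar within 20 mm of their starts (x of spacer_mid in the frame of tray between -0.062 and 0.062 m and y of spacer_mid in the frame of tray between -0.047 and 0.047 m and height (world z) of spacer_mid between 0.014 and 0.024 m and angle between spacer_mid's own z axis and vertical below 0.15 rad and linear speed of each of spacer, tongs below 0.02 m/s and horizontal distance between tongs_tip and stand below 0.012 m and height (world z) of tongs_tip below 0.016 m and angle between tongs_grip's own z axis and vertical below 0.2 rad and distance of handle_mid from where it was at the start of the episode below 0.01 m and distance of each of bottle_mid, jar_mid from where it was at the start of the episode below 0.02 m); the robot touches nothing.
It fails at once if a jaw presses on the spacer with 8 N or more (contact force between any of jaw_left, jaw_right and spacer above 8 N).
It fails at once if the tongs are pressed on the charger with 20 N or more (contact force between tongs and charger above 20 N).
It fails at once if the fingers handle the spacer instead of the tongs (contact force between the fingers and spacer above 0.5 N).
It fails at once if the battery handle, bottle or jar is knocked (distance of handle_mid from where it was at the start of the episode above 0.012 m or distance of any of bottle_mid, jar_mid from where it was at the start of the episode above 0.03 m).
It fails at once if the spacer is pressed on the tray with 12 N or more (contact force between spacer and tray above 12 N).
It also fails if it takes over 72 s, if anything falls off the work surface, if the arm or the gripper's body presses on something with over 40 N, if the wrist force passes 120 N, or if a joint passes its speed limit or range.

## Robot

A 7-joint arm with a two-finger parallel gripper is mounted at the origin on the work surface. World frame = base frame: x ahead of the robot, y to its left, z up, the work surface at z = 0. Lengths are in m, angles in rad, forces in N, time in s.
With the tool pointing down it reaches from about 0.4 to 0.85 m from the base axis. Payload 10.4 kg.
Tool frame: the origin (TCP) lies at the very end of the fingers, on their centre line; the grasp point (between the pads) lies 19 mm behind it; z points along the fingers, y is the direction in which the jaws open and shut (so a half turn about z gives the same grasp; the last joint's range is limited). The gripper opens to 87 mm and grips with 3 to 60 N. Pads are 19 mm wide; open, the fingers measure 117 mm over their backs; the gripper's body (75 mm by 190 mm) begins 51 mm behind the grasp point.
Start: joints at [-0.023, 0.332, -0.065, 1.46, 0.022, 1.35, -0.088], TCP at [0.625, 0, 0.223] pointing down, gripper open.
Joint ranges: [-2.6, 2.6], [-0.5, 2.12], [-1.47, 1.34], [0.16, 2.42], [-1.27, 4.41], [0.06, 2.06], [-2.6, 2.6]. Speed limits (rad/s): [2.22, 2.22, 2.79, 2.79, 3.14, 3.14, 3.14].

## Interface

Orientations are given as a unit quaternion [x, y, z, w].
In Python, from bench import r, eyes, job gives the robot as it stands. The module is installed in compiled form; this text tells all that it offers.
- The arm moves only by the tool play_rows, never from a script. Its argument "motion" is a list of rows, each a list of 7 numbers: the shift along the tool's x, y, z as a fraction of full scale, then the turn, a rotation vector about the tool's x, y, z as a fraction of full scale, then the opening in per cent of the stroke, from 0 (shut) to 100 (fully open). A call has 1 to 5 rows; each row is the pose to reach, as a shift and turn from the pose commanded when the call began, along the tool's axes at that moment; what a row does not reach only later rows make up. Full scale, the value 1, is 0.2 m for a shift and 90 degrees for a turn. A row lasts 1/8 s, in which the tool goes at most 62.5 mm and 10.7 degrees, less where a joint would pass 70% of its speed; a pose out of reach is approached as far as the arm can. A call with a number of a shift or a turn outside -1 to 1 is refused whole. A call with a gripper value outside its range is refused whole. The fingers move at their own pace and stop on an object; "squeeze" is the grip in N (left out, the last holds). Time passes only in rows, so rows that repeat a pose let the fingers close. It gives the time, the measured TCP pose, the force and the opening at its end, in the units of the state.
- r.read_state(): the state, without advancing time (a new reading comes with each control period).
- eyes.camera(name): name is "scene" or "side" or "wrist"; returns a dict with "image" (384x512x3 uint8, red, green, blue), "mtx" (3x3 intrinsics, pixels), "R" (3x3) and "t" (3): a world point X has camera coordinates R X + t. Camera axes: x right, y down, z forward; pixel columns grow to the right and rows downward; lengths in m; the calibration is good to about 2 mm. A picture is of the moment at which its call begins. There is no depth.
- job.close_job(): hands the job in, once; it reports no verdict.
Trained networks look in a picture, given as the dict that the camera call returned (one of the last four; its "shot" number tells which), for a name from the list of things; names that differ only in an ending like _2 or _b are one class to them, and where a whole thing is asked for, a point or a joint stands for the part that bears it (a point fixed in the world has none). Each returns a list of dicts, best first, with "p" (0 to 1); they miss things now and then, are a little off and sometimes report something else, mostly with a low value. They report only what shows in the picture. A call takes as long as a camera call.
- eyes.regions_of(picture, label): "region" (384x512 bool, what is visible of it) and "xy" ([column, row] in pixels, amid what is visible of it).
- eyes.landmark_of(picture, label): "xy" ([column, row] in pixels: a listed point, or the origin of a listed thing).
The state is a dict: "time": time; "joint_positions": joint angles; "joint_vel": joint speeds; "joint_torque": joint torques, N m; "ee_pos": TCP position; "eef_rot": TCP orientation; "ft_force": force on the tool from outside, world axes, zero at the start; "torque": the same for the moment, N m; "width": finger opening in m.
Only numpy, scipy, OpenCV 4.12 (cv2) and the standard library are available. Lean on these libraries where they do the work, as an engineer would, in place of code of your own. Each camera call takes 0.05 s, during which the arm holds its last target. There are 200 camera calls.

## Working session

There is one attempt and no reset: what is moved stays moved. The work goes in short steps, Python scripts to look and compute and a tool call to move; the robot and the scene stay as the last step left them, time stands still between calls to the robot, and variables do not carry over. Pictures are saved under pics/ and viewed, about 8 in all and at most 12, crops included, and the job is handed in when it is done.

Besides the shell and the picture viewer there is one more tool, called after ">>>" by a JSON object that holds its "method" and its "body". play_rows: Moves the arm, as the interface text tells. Shift numbers are shares of 0.2 m and turn numbers shares of 90 degrees, none past 1 either way. Its arguments: {"type":"object","properties":{"motion":{"type":"array","items":{"type":"array","items":{"type":"number"}}},"squeeze":{"type":"number"}},"required":["motion"]}

```bash
mkdir -p pics; cat > h.py <<'E'
import numpy as np, cv2
from bench import r, eyes, job
def ray(p,xy):
    d=p["R"].T@(np.linalg.inv(p["mtx"])@np.array([xy[0],xy[1],1.]))
    return -p["R"].T@p["t"], d/np.linalg.norm(d)
def tri(obs):
    A=np.zeros((3,3));b=np.zeros(3)
    for c,d in obs:
        M=np.eye(3)-np.outer(d,d);A+=M;b+=M@c
    X=np.linalg.solve(A,b)
    return X,[float(np.linalg.norm((np.eye(3)-np.outer(d,d))@(X-c))) for c,d in obs]
def atz(p,xy,z):
    c,d=ray(p,xy); return c+d*(z-c[2])/d[2]
def proj(p,X):
    q=p["mtx"]@(p["R"]@np.asarray(X)+p["t"]); return q[:2]/q[2]
def save(p,n): cv2.imwrite("pics/"+n,p["image"][:,:,::-1])
E
python3 - <<'E'
from h import *
P={n:eyes.camera(n) for n in("scene","side","wrist")}
np.set_printoptions(precision=4,suppress=True)
cv2.imwrite("pics/a.png",cv2.resize(np.hstack([P["scene"]["image"],P["side"]["image"]]),None,fx=.78,fy=.78)[:,:,::-1])
save(P["wrist"],"w.png")
for l in "charger well0 well1 spacer_mid tongs_grip tongs_tip jaw_left jaw_right stand tray handle_mid bottle_mid jar_mid".split():
    o=[];
    for n in P:
        k=eyes.landmark_of(P[n],l)
        if k:
            print(l,n,np.round(k[0]["xy"],1),round(k[0]["p"],2))
            if k[0]["p"]>.3:o.append(ray(P[n],k[0]["xy"]))
    if len(o)>1: print("  ",*tri(o))
for n in P: print(n,-P[n]["R"].T@P[n]["t"])
print(r.read_state())
E
```

```text
charger scene [248.9 234.7] 0.86
charger side [251. 231.] 0.85
charger wrist [238.6 176.4] 0.77
   [ 0.5965 -0.014  -0.0072] [0.00167989811848137, 0.002790793574598638, 0.0037271290804689766]
well0 scene [261.4 211.8] 0.87
well0 side [242.2 214.3] 0.96
well0 wrist [228.2 152.5] 0.79
   [0.5982 0.0242 0.0755] [0.004728763379302031, 0.0034641405034993088, 0.004857016789503966]
well1 scene [261.4 211.8] 0.87
well1 side [242.2 214.3] 0.96
well1 wrist [228.2 152.5] 0.79
   [0.5982 0.0242 0.0755] [0.004728763379302031, 0.0034641405034993088, 0.004857016789503966]
spacer_mid side [246.6 228.7] 0.56
spacer_mid wrist [239.2 147.5] 0.69
   [0.5981 0.0251 0.0336] [0.006286816369533173, 0.006286816369533066]
tongs_grip scene [169.8 176. ] 0.58
tongs_grip side [330.8 145.9] 0.68
tongs_grip wrist [239.8 223. ] 0.17
   [ 0.4665 -0.2214  0.1182] [0.0045379585654584595, 0.00453795856545859]
jaw_left scene [169.4 166.4] 0.42
jaw_left side [336.5 132.8] 0.49
   [ 0.4602 -0.2217  0.1508] [0.000467723560979439, 0.00046772356097929277]
jaw_right scene [166.9 164.9] 0.55
jaw_right side [334.  131.7] 0.54
 
[... 829 characters left out ...]
d side [230.1 152.3] 0.68
   [ 0.7146 -0.2167  0.0406] [0.0022164998700079435, 0.002216499870008056]
scene [ 1.3243 -0.0953  0.6693]
side [0.3624 0.727  0.7859]
wrist [0.6246 0.0726 0.3832]
{'time': 2.1, 'joint_positions': array([-0.0226,  0.3322, -0.0647,  1.46  ,  0.0216,  1.3499, -0.0885]), 'joint_vel': array([-0.0004, -0.0008, -0.0018, -0.0002,  0.0003, -0.0016, -0.0028]), 'joint_torque': array([  0.0002, -62.3032,   0.0246, -39.0117,  -0.0612,   0.0316,
        -0.0001]), 'ee_pos': array([0.6251, 0.    , 0.2226]), 'eef_rot': array([0.7071, 0.7071, 0.0001, 0.0001]), 'ft_force': array([-0.7837,  0.9515, -1.0375]), 'torque': array([-0.0333,  0.0186,  0.0227]), 'width': 0.08723590879838222}
```

View pictures.

View pics/a.png

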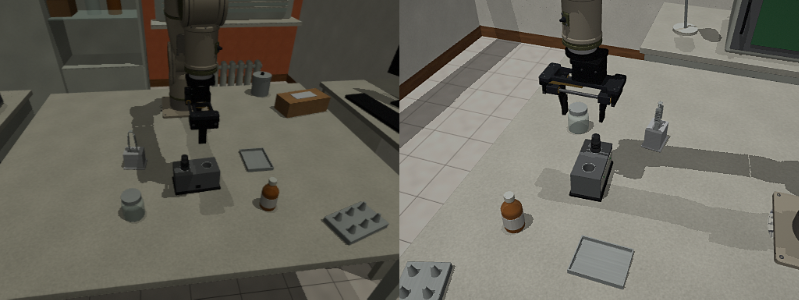

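View pics/w.png

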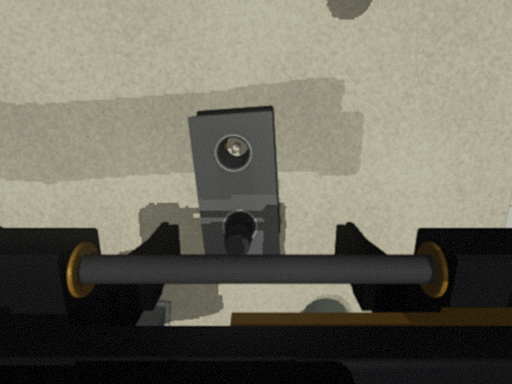

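The scene and side views show the tongs' stand at about scene (172,200) and the charger at about (250,220). The handle is in the charger's -y well and the spacer in its +y well, at wrist (235,150). The tray is at scene (328,205). Next I'll move the wrist camera over the stand, turning the jaws to y.

>>> {"method": "play_rows", "body": {"motion": [[-0.3, -0.3, -0.2, 0, 0, 0.11, 100], [-0.6, -0.55, -0.2, 0, 0, 0.22, 100], [-0.9, -0.8, -0.2, 0, 0, 0.33, 100], [-1, -1, -0.2, 0, 0, 0.44, 100], [-1, -1, -0.2, 0, 0, 0.55, 100]]}}

```text
time: 2.72
ee_pos: [0.4228, -0.2021, 0.263]
eef_rot: [0.94, 0.342, 0.0, 0.0]
ft_force: [0.5, -0.7, -0.7]
width: 0.0872
```

>>> {"method": "play_rows", "body": {"motion": [[0, 0, 0, 0, 0, 0.11, 100], [0, 0, 0, 0, 0, 0.22, 100], [0, 0, 0, 0, 0, 0.33, 100], [0, 0, 0, 0, 0, 0.45, 100], [0, 0, 0, 0, 0, 0.45, 100]]}}

```text
time: 3.35
ee_pos: [0.425, -0.2, 0.2626]
eef_rot: [1.0, 0.001, 0.0, 0.0]
ft_force: [0.4, -0.2, 0.6]
width: 0.0868
```

```bash
python3 - <<'E'
from h import *
np.set_printoptions(precision=4,suppress=True)
s=r.read_state();print(s["time"],s["ee_pos"],s["eef_rot"],s["joint_positions"])
P={n:eyes.camera(n) for n in("scene","side","wrist")}
for l in "stand tongs_grip tongs_tip tray".split():
    o=[]
    for n in P:
        if l=="tray" and n=="wrist":continue
        k=eyes.landmark_of(P[n],l)
        if k and k[0]["p"]>.3: print(l,n,np.round(k[0]["xy"],1),round(k[0]["p"],2)); o.append(ray(P[n],k[0]["xy"]))
    if len(o)>1: print("  ",*tri(o))
a=cv2.resize(P["scene"]["image"][150:240,135:225],(400,400),interpolation=2)
b=cv2.resize(P["side"]["image"][110:200,290:380],(400,400),interpolation=2)
cv2.imwrite("pics/c.png",np.hstack([a,b])[:,:,::-1]); save(P["wrist"],"w2.png")
np.save("w2.npy",dict(mtx=P["wrist"]["mtx"],R=P["wrist"]["R"],t=P["wrist"]["t"]),allow_pickle=True)
E
```

```text
3.35 [ 0.425  -0.2     0.2626] [1.     0.0005 0.0001 0.    ] [ 0.2074 -0.0382  0.1318  1.7971  0.005   1.382  -1.2315]
stand scene [177.4 209.8] 0.84
stand side [324.3 179.5] 0.97
stand wrist [277.6 131.4] 0.64
   [ 0.4693 -0.2224  0.0064] [0.006465145023478672, 0.004348470177404401, 0.006431162390610423]
tongs_grip scene [168.8 177.3] 0.53
tongs_grip side [331.9 146.6] 0.81
tongs_grip wrist [284.5 137.4] 0.73
   [ 0.4656 -0.2259  0.1134] [0.0041221611567442565, 0.0039932702697835915, 0.0016555980009117768]
tongs_tip scene [236.5 211.6] 0.74
tongs_tip wrist [280.8 130. ] 0.63
   [ 0.4795 -0.1352  0.0052] [0.09622251303426102, 0.09622251303426102]
tray scene [326.  205.8] 0.81
tray side [325.3 179.6] 0.68
   [0.5252 0.1224 0.1634] [0.1320657742083646, 0.13206577420836463]
```

View pics/w2.png

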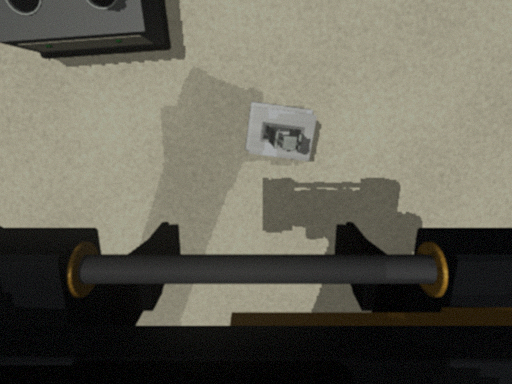

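```bash
python3 - <<'E'
from h import *
np.set_printoptions(precision=4,suppress=True)
p=np.load("w2.npy",allow_pickle=True).item()
im=cv2.imread("pics/w2.png")
hsv=cv2.cvtColor(im,cv2.COLOR_BGR2HSV)
# stand: low saturation, brightish; window
win=np.zeros(im.shape[:2],np.uint8);win[92:172,235:325]=1
m=((hsv[...,1]<28)&(hsv[...,2]>120)&(win>0)).astype(np.uint8)
m=cv2.morphologyEx(m,cv2.MORPH_CLOSE,np.ones((15,15)))
c=max(cv2.findContours(m,0,2)[0],key=cv2.contourArea)
rc=cv2.minAreaRect(c);print(rc)
B=cv2.boxPoints(rc);W=np.array([atz(p,q,.066) for q in B]);print(B,W,W.mean(0))
for i in range(4):
    e=W[(i+1)%4]-W[i];print(np.linalg.norm(e),np.degrees(np.arctan2(e[1],e[0])))
v=im[92:172,235:325].copy(); v=cv2.resize(v,None,fx=6,fy=6,interpolation=2)
k=cv2.resize(cv2.drawContours(im.copy(),[c],0,(0,0,255),1)[92:172,235:325],None,fx=3,fy=3)
k=cv2.copyMakeBorder(k,0,480-240,0,0,cv2.BORDER_CONSTANT)
cv2.imwrite("pics/d.png",np.hstack([v,k])[:, :800])
E
```

```text
((275.61981201171875, 130.31349182128906), (76.62783813476562, 52.84400939941406), 7.696051120758057)
[[234.1126 151.3666]
 [241.1894  98.9986]
 [317.127  109.2604]
 [310.0502 161.6284]] [[ 0.4464 -0.1736  0.066 ]
 [ 0.5037 -0.1822  0.066 ]
 [ 0.4933 -0.2658  0.066 ]
 [ 0.435  -0.2609  0.066 ]] [ 0.4696 -0.2206  0.066 ]
0.05800610572767179 -8.474069768021527
0.08424126606365326 -97.09324717580128
0.058542787140047334 175.2346428924818
0.08801842289404639 82.57788167409487
```

View pics/d.png

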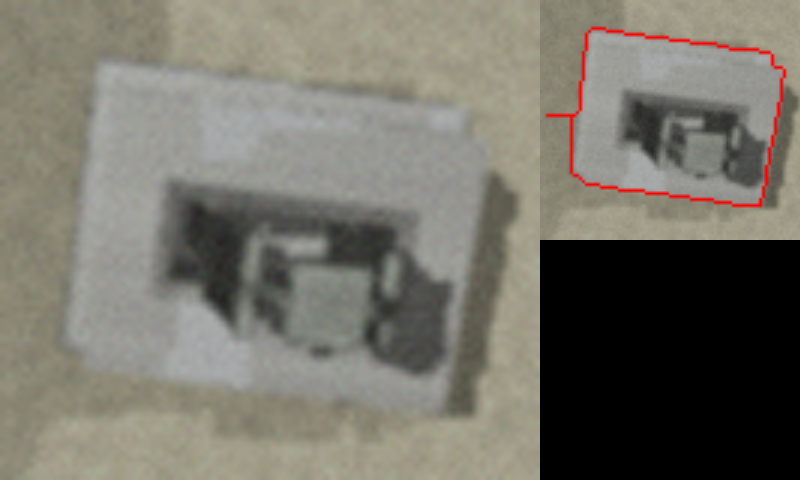

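View pics/c.png

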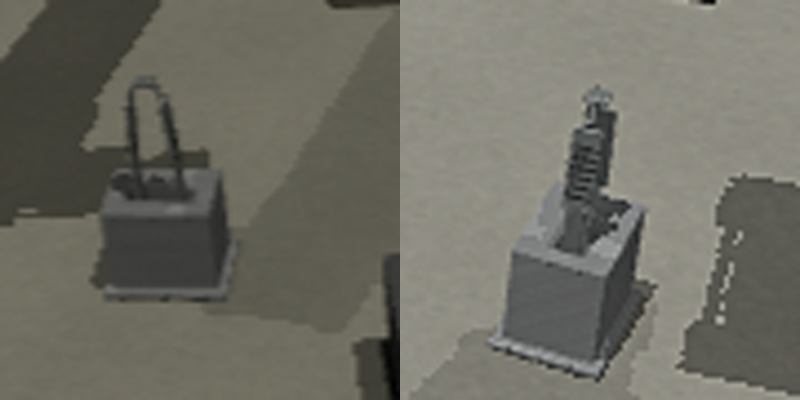

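```bash
python3 - <<'E'
from h import *
np.set_printoptions(precision=4,suppress=True)
p=np.load("w2.npy",allow_pickle=True).item()
f=lambda x,y,z:atz(p,(235+x/6-.4,92+y/6-.4),z)
C=[f(98,62,.066),f(468,105,.066),f(440,405,.066),f(68,345,.066)]
print(np.array(C),np.mean(C,0))
a=f(168,180,.066);b=f(417,212,.066);d=b-a;print(a,b,np.linalg.norm(d),np.degrees(np.arctan2(d[0],-d[1])))
n=d/np.linalg.norm(d);perp=np.array([n[1],-n[0],0]);print("center",(a+b)/2+perp*.011)
print("bow",f(330,308,.152),"plates",f(325,290,.139), -p["R"].T@p["t"],p["R"],p["mtx"])
E
```

```text
[[ 0.5007 -0.1928  0.066 ]
 [ 0.4935 -0.2608  0.066 ]
 [ 0.4379 -0.2583  0.066 ]
 [ 0.449  -0.1871  0.066 ]] [ 0.4703 -0.2248  0.066 ]
[ 0.4797 -0.2058  0.066 ] [ 0.4741 -0.2523  0.066 ] 0.04679951928236775 -6.8473530750723794
center [ 0.466  -0.2277  0.066 ]
bow [ 0.4661 -0.2278  0.152 ] plates [ 0.4673 -0.2283  0.139 ] [ 0.4973 -0.1997  0.424 ] [[ 0.0053 -1.     -0.0004]
 [-0.9637 -0.0052  0.2669]
 [-0.2669 -0.001  -0.9637]] [[314.1337   0.     257.0387]
 [  0.     314.1337 192.1544]
 [  0.       0.       1.    ]]
```

The stand's top centre comes out near (0.467, -0.227), with the slot's yaw at about -7°. The bow sits over it. I'll descend and grip the tongs lightly.

>>> {"method": "play_rows", "body": {"motion": [[0.21, 0.14, 0.1, 0, 0, 0.078, 100], [0.21, 0.14, 0.3, 0, 0, 0.078, 100], [0.21, 0.14, 0.5, 0, 0, 0.078, 100], [0.21, 0.14, 0.7, 0, 0, 0.078, 100], [0.21, 0.14, 0.843, 0, 0, 0.078, 100]], "squeeze": 12}}

```text
time: 4.68
ee_pos: [0.4664, -0.2277, 0.0922]
eef_rot: [0.998, -0.061, -0.001, -0.0]
ft_force: [-0.2, 0.6, -0.0]
width: 0.0871
```

>>> {"method": "play_rows", "body": {"motion": [[0, 0, 0, 0, 0, 0, 60], [0, 0, 0, 0, 0, 0, 40], [0, 0, 0, 0, 0, 0, 34], [0, 0, 0, 0, 0, 0, 32], [0, 0, 0, 0, 0, 0, 30]]}}

```text
time: 5.3
ee_pos: [0.4673, -0.228, 0.0944]
eef_rot: [0.998, -0.061, 0.0, 0.0]
ft_force: [-0.4, -0.9, 0.8]
width: 0.0447
```

>>> {"method": "play_rows", "body": {"motion": [[0, 0, 0, 0, 0, 0, 29], [0, 0, 0, 0, 0, 0, 28], [0, 0, 0, 0, 0, 0, 27.5], [0, 0, 0, 0, 0, 0, 27.5], [0, 0, 0, 0, 0, 0, 27.5]]}}

```text
time: 5.92
ee_pos: [0.467, -0.228, 0.0939]
eef_rot: [0.998, -0.061, -0.0, -0.0]
ft_force: [0.5, 0.8, -1.0]
width: 0.024
```

```bash
python3 - <<'E'
from h import *
s=r.read_state();print(s["time"],s["ee_pos"],s["eef_rot"],s["width"],s["ft_force"])
P={n:eyes.camera(n) for n in("scene","side")}
a=cv2.resize(P["scene"]["image"][140:230,125:215],(400,400),interpolation=2)
b=cv2.resize(P["side"]["image"][100:190,290:380],(400,400),interpolation=2)
cv2.imwrite("pics/e.png",np.hstack([a,b])[:,:,::-1])
E
```

```text
5.925 [ 0.4669823  -0.22797512  0.09389588] [ 9.98124306e-01 -6.12198450e-02 -1.91105959e-05 -1.85337989e-05] 0.023982607289596784 [ 0.46989979  0.76440339 -0.99380194]
```

View pics/e.png

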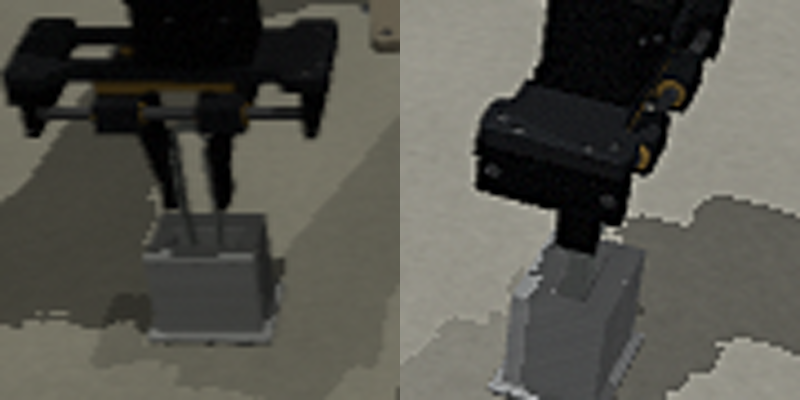

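The tongs are held at 24.0 mm and both plates are between the fingers. Next I'll lift them and carry them above the +y well.

>>> {"method": "play_rows", "body": {"motion": [[0, 0, -0.2, 0, 0, 0, 27.5], [0, 0, -0.4, 0, 0, 0, 27.5], [0, 0, -0.6, 0, 0, 0, 27.5], [0, 0, -0.8, 0, 0, 0, 27.5], [0, 0, -0.95, 0, 0, 0, 27.5]]}}

```text
time: 6.65
ee_pos: [0.4672, -0.228, 0.2858]
eef_rot: [0.998, -0.061, 0.001, 0.0]
ft_force: [0.2, -0.1, -0.9]
width: 0.024
```

>>> {"method": "play_rows", "body": {"motion": [[0.1, -0.2, 0, 0, 0, 0, 27.5], [0.2, -0.4, 0, 0, 0, 0, 27.5], [0.3, -0.6, 0, 0, 0, 0, 27.5], [0.4, -0.8, 0, 0, 0, 0, 27.5], [0.5, -1, 0, 0, 0, 0, 27.5]]}}

```text
time: 7.28
ee_pos: [0.5913, -0.0405, 0.2839]
eef_rot: [0.998, -0.061, 0.0, -0.0]
ft_force: [-0.0, 0.2, -0.6]
width: 0.024
```

>>> {"method": "play_rows", "body": {"motion": [[0, -0.2, 0, 0, 0, 0, 27.5], [0, -0.33, 0, 0, 0, 0, 27.5], [0, -0.33, 0, 0, 0, 0, 27.5]]}}

```text
time: 7.65
ee_pos: [0.5987, 0.0265, 0.2836]
eef_rot: [0.998, -0.059, -0.0, -0.0]
ft_force: [-0.2, -0.7, -1.0]
width: 0.024
```

```bash
python3 - <<'E'
from h import *
np.set_printoptions(precision=4,suppress=True)
s=r.read_state();print(s["time"],s["ee_pos"],s["eef_rot"],s["width"],s["ft_force"])
P={n:eyes.camera(n) for n in("scene","side","wrist")}
for l in "well1 spacer_mid tongs_tip tongs_grip handle_mid tray".split():
    o=[]
    for n in P:
        k=eyes.landmark_of(P[n],l)
        if k: print(l,n,[(np.round(q["xy"],1),round(q["p"],2)) for q in k[:2]])
        if k and k[0]["p"]>.4: o.append(ray(P[n],k[0]["xy"]))
    if len(o)>1: print("  ",*tri(o))
save(P["wrist"],"w3.png"); save(P["side"],"s3.png");save(P["scene"],"c3.png")
import pickle;pickle.dump({n:{k:P[n][k] for k in("mtx","R","t")} for n in P},open("p3.pkl","wb"))
a=cv2.resize(P["wrist"]["image"][110:270,150:350],(500,400),interpolation=2)
b=cv2.resize(P["side"]["image"][130:250,200:290],(300,400),interpolation=2)
cv2.imwrite("pics/f.png",np.hstack([a,b])[:,:,::-1])
E
```

```text
7.65 [0.5987 0.0265 0.2836] [ 0.9982 -0.0592 -0.0004 -0.0004] 0.02395579404345026 [-0.1878 -0.7307 -0.9519]
well1 scene [(array([240.1, 216.8]), 0.56), (array([259.5, 210.6]), 0.56)]
well1 side [(array([240.4, 214.8]), 0.84), (array([247.2, 189.4]), 0.81)]
well1 wrist [(array([312.5, 151.7]), 0.72), (array([249.9, 167.2]), 0.67)]
   [ 0.607  -0.0332  0.0495] [0.01742503380705918, 0.027500743022674416, 0.015188222774794913]
spacer_mid side [(array([242.9, 212. ]), 0.48)]
spacer_mid wrist [(array([253.7, 161.7]), 0.61), (array([122.8, 241.9]), 0.4)]
   [0.604  0.0242 0.0801] [0.003636684449807175, 0.0036366844498072685]
tongs_tip scene [(array([264.1, 177.3]), 0.63), (array([345. , 246.1]), 0.63)]
tongs_tip side [(array([245.2, 169.1]), 0.88), (array([147. , 267.2]), 0.2)]
tongs_tip wrist [(array([260.1, 199.3]), 0.92)]
   [0.597  0.0214 0.19  ] [0.004905084852704577, 0.0031509162418829695, 0.003164219715722779]
tongs_grip scene [(array([266.8, 133.8]), 0.62)]
tongs_grip side [(array([242.5, 124.7]), 0.9)]
   [0.598  0.0292 0.3022] [0.0024782662298786983, 0.0024782662298786333]
handle_mid scene [(array([239.6, 219.7]), 0.48), (array([173.9, 213.2]), 0.34)]
handle_mid side [(array([253.3, 196. ]), 0.61)]
handle_mid wrist [(array([317.8, 153.6]), 0.73)]
   [ 0.6042 -0.0473  0.063 ] [0.007831282509809608, 0.0038577544836918896, 0.005253112996573436]
tray scene [(array([327.6, 205.6]), 0.85)]
tray side [(array([260.9, 335.1]), 0.98)]
tray wrist [(array([122.7, 238.3]), 0.79)]
   [ 0.4969  0.2412 -0.0003] [0.0014774546336610323, 0.004847162109978008, 0.0034830770858924488]
```

View pics/f.png

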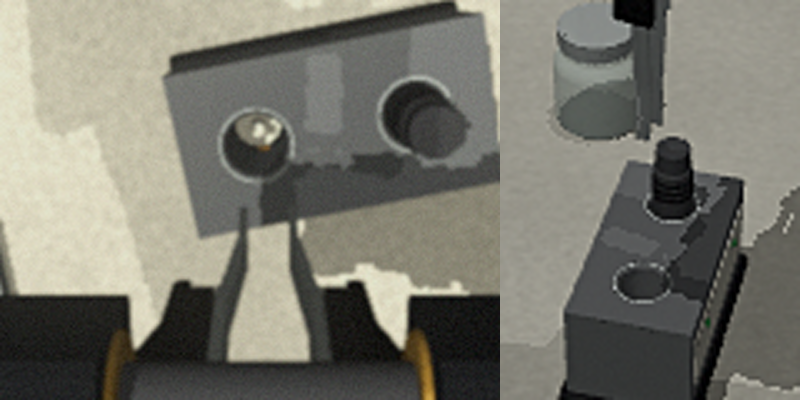

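The wrist view shows the well mouth at px (252.5,168) with the white stem inside. The tips are at px (257,193), still short of it in x. I'll compute the offset.

```bash
python3 - <<'E'
from h import *
import pickle
np.set_printoptions(precision=4,suppress=True)
P=pickle.load(open("p3.pkl","rb"))
w=P["wrist"];s=P["side"]
print("well wrist",atz(w,(252.5,168),.08),"side",atz(s,(242.4,215),.08))
print("well tri",tri([ray(w,(252.5,168)),ray(s,(242.4,215)),ray(P["scene"],(260.4,211.2))]))
print("tip",atz(w,(257.2,193.3),.1976), "TCP", r.read_state()["ee_pos"])
print("handle mouth",atz(w,(150+416/2.5-.3,110+115/2.5-.3),.08))
print("proj tcp-line tip", proj(w,[.5987,.0265,.1976]))
print("tray", atz(P["scene"],(327.6,205.6),0),atz(s,(260.9,335.1),0),atz(w,(122.7,238.3),0))
E
```

```text
well wrist [0.6    0.0281 0.08  ] side [0.5991 0.0307 0.08  ]
well tri (array([0.5991, 0.0235, 0.076 ]), [0.004730877105185661, 0.0029980631077757983, 0.0071013302325540605])
tip [0.6014 0.0225 0.1976] TCP [0.5988 0.0238 0.2839]
handle mouth [ 0.6055 -0.0475  0.08  ]
proj tcp-line tip [252.7203 197.0045]
tray [0.499  0.2417 0.    ] [0.493  0.2382 0.    ] [0.5002 0.2424 0.    ]
```

>>> {"method": "play_rows", "body": {"motion": [[-0.008, -0.024, 0.2, 0, 0, 0, 27.5], [-0.008, -0.024, 0.4, 0, 0, 0, 27.5], [-0.008, -0.024, 0.5, 0, 0, 0, 27.5], [-0.008, -0.024, 0.5, 0, 0, 0, 27.5], [-0.008, -0.024, 0.5, 0, 0, 0, 27.5]]}}

```text
time: 9.32
ee_pos: [0.5984, 0.0288, 0.1852]
eef_rot: [0.998, -0.061, 0.001, -0.0]
ft_force: [-0.5, 0.1, -0.1]
width: 0.0242
```

```bash
python3 - <<'E'
from h import *
np.set_printoptions(precision=4,suppress=True)
s=r.read_state();print(s["time"],s["ee_pos"],s["eef_rot"],s["width"],s["ft_force"])
P={n:eyes.camera(n) for n in("scene","side","wrist")}
import pickle;pickle.dump({n:{k:P[n][k] for k in("mtx","R","t")} for n in P},open("p4.pkl","wb"))
w=P["wrist"]
for l in("tongs_tip","well1","spacer_mid"):
    for n in P:print(l,n,[(np.round(q["xy"],1),round(q["p"],2)) for q in eyes.landmark_of(P[n],l)[:2]])
a=cv2.resize(w["image"][120:240,190:310],(480,480),interpolation=2)
b=cv2.resize(P["side"]["image"][150:240,210:270],(320,480),interpolation=2)
cv2.imwrite("pics/g.png",np.hstack([a,b])[:,:,::-1])
E
```

```text
9.325 [0.5984 0.0288 0.1852] [ 0.9981 -0.0612  0.0008 -0.0002] 0.024182293302789388 [-0.5392  0.0858 -0.1253]
tongs_tip scene [(array([263.7, 204.7]), 0.56), (array([175.5, 213.3]), 0.42)]
tongs_tip side [(array([245., 208.]), 0.88)]
tongs_tip wrist [(array([257. , 197.5]), 0.6)]
well1 scene [(array([238. , 214.1]), 0.91), (array([265.8, 211.6]), 0.82)]
well1 side [(array([249. , 191.1]), 0.79), (array([241.5, 214. ]), 0.64)]
well1 wrist [(array([258. , 187.8]), 0.91), (array([340.1, 167.5]), 0.67)]
spacer_mid scene [(array([264.5, 205.2]), 0.56), (array([236.8, 214.8]), 0.54)]
spacer_mid side []
spacer_mid wrist [(array([261.2, 176.6]), 0.47)]
```

View pics/g.png

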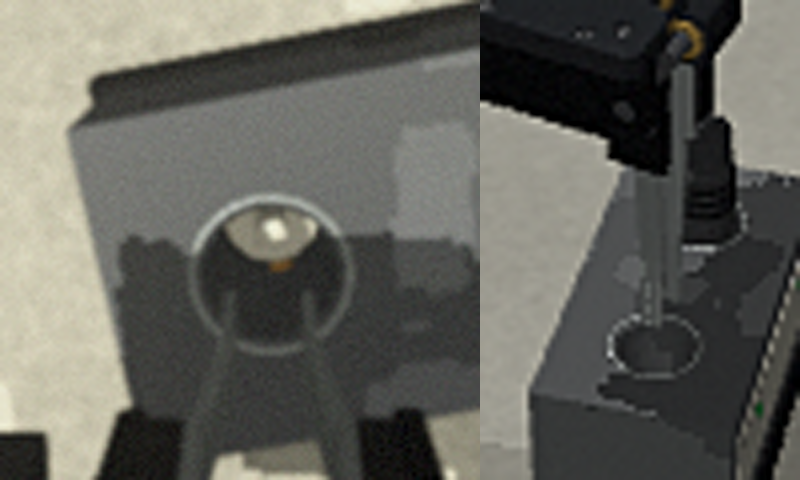

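```bash
python3 - <<'E'
from h import *
import pickle
np.set_printoptions(precision=4,suppress=True)
P=pickle.load(open("p4.pkl","rb"));w=P["wrist"];s=P["side"]
print("well",atz(w,(257.4,188.1),.08),"tip",atz(w,(256.7,192.6),.099),atz(w,(256.7,192.6),.096), "proj tcp tip",proj(w,[.5984,.0288,.099]),proj(w,[.5984,.0288,.08]))
print("stem top",atz(w,(190+274/4-.4,120+229/4-.4),.038),"foot",atz(w,(190+271/4-.4,120+235/4-.4),.016))
print("side well",atz(s,(210+(653-480)*60/320,150+346*90/480),.08),"side tip",atz(s,(210+(655-480)*60/320,150+312*90/480),.099))
E
```

```text
well [0.6008 0.0282 0.08  ] tip [0.602  0.0287 0.099 ] [0.6012 0.0288 0.096 ] proj tcp tip [257.0863 196.8044] [257.0996 190.7765]
stem top [0.6014 0.0274 0.038 ] foot [0.595 0.029 0.016]
side well [0.5992 0.0304 0.08  ] side tip [0.5981 0.0312 0.099 ]
```

>>> {"method": "play_rows", "body": {"motion": [[0.008, 0.002, 0.0, 0, 0, 0, 27.5], [0.008, 0.002, 0.06, 0, 0, 0, 27.5], [0.008, 0.002, 0.12, 0, 0, 0, 27.5], [0.008, 0.002, 0.16, 0, 0, 0, 27.5], [0.008, 0.002, 0.2, 0, 0, 0, 27.5]]}}

```text
time: 10.55
ee_pos: [0.5992, 0.0282, 0.1432]
eef_rot: [0.998, -0.061, -0.0, 0.0]
ft_force: [-0.1, 0.2, -1.1]
width: 0.0239
```

>>> {"method": "play_rows", "body": {"motion": [[0, 0, 0.05, 0, 0, 0, 27.5], [0, 0, 0.1, 0, 0, 0, 27.5], [0, 0, 0.14, 0, 0, 0, 27.5], [0, 0, 0.18, 0, 0, 0, 27.5], [0, 0, 0.18, 0, 0, 0, 27.5]]}}

```text
time: 11.18
ee_pos: [0.599, 0.0281, 0.1073]
eef_rot: [0.998, -0.061, -0.0, 0.0]
ft_force: [0.4, 0.3, 0.0]
width: 0.0242
```

```bash
python3 - <<'E'
from h import *
s=r.read_state();print(s["time"],s["ee_pos"],s["width"],s["ft_force"])
w=eyes.camera("wrist")
print(r.read_state()["ee_pos"],r.read_state()["ft_force"])
cv2.imwrite("pics/i.png",cv2.resize(w["image"][130:250,190:310],(480,480),interpolation=2)[:,:,::-1])
E
```

```text
11.175 [0.59895368 0.02810805 0.10727427] 0.024221955597192805 [0.37517237 0.32936885 0.01155467]
[0.59924094 0.02818282 0.10777661] [-0.20513097  0.17838687  0.28767406]
```

View pics/i.png

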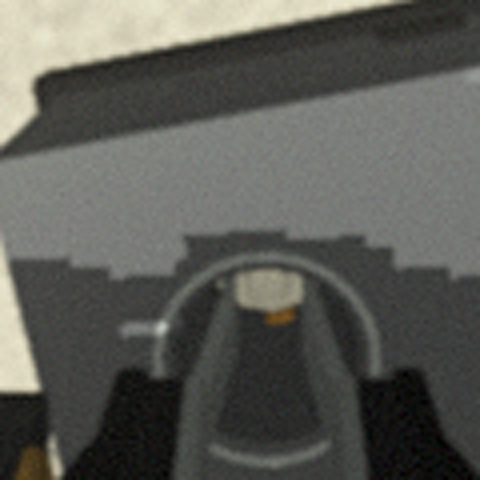

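>>> {"method": "play_rows", "body": {"motion": [[0, 0, 0, 0, 0, 0, 26.5], [0, 0, 0, 0, 0, 0, 26], [0, 0, 0, 0, 0, 0, 25.5], [0, 0, 0, 0, 0, 0, 25], [0, 0, 0, 0, 0, 0, 24.5]], "squeeze": 12}}

```text
time: 11.85
ee_pos: [0.5994, 0.0284, 0.1081]
eef_rot: [0.998, -0.061, 0.0, -0.0]
ft_force: [0.3, 0.7, 0.4]
width: 0.0219
```

>>> {"method": "play_rows", "body": {"motion": [[0, 0, 0, 0, 0, 0, 24], [0, 0, 0, 0, 0, 0, 22], [0, 0, 0, 0, 0, 0, 18], [0, 0, 0, 0, 0, 0, 10], [0, 0, 0, 0, 0, 0, 0]], "squeeze": 12}}

```text
time: 12.48
ee_pos: [0.5994, 0.0283, 0.1081]
eef_rot: [0.998, -0.061, 0.0, -0.0]
ft_force: [0.4, 1.6, -0.0]
width: 0.0216
```

The width stopped at 21.6 mm, which matches jaws on the 8 mm stem. I'll ramp the squeeze up and draw slowly.

>>> {"method": "play_rows", "body": {"motion": [[0, 0, 0, 0, 0, 0, 0], [0, 0, 0, 0, 0, 0, 0]], "squeeze": 18}}

```text
time: 12.72
ee_pos: [0.5994, 0.0283, 0.108]
eef_rot: [0.998, -0.061, 0.0, -0.0]
ft_force: [0.8, 1.8, 1.3]
width: 0.0215
```

>>> {"method": "play_rows", "body": {"motion": [[0, 0, 0, 0, 0, 0, 0], [0, 0, 0, 0, 0, 0, 0]], "squeeze": 24}}

```text
time: 12.98
ee_pos: [0.5994, 0.0283, 0.1081]
eef_rot: [0.998, -0.061, 0.0, -0.0]
ft_force: [1.1, 1.9, 1.1]
width: 0.0215
```

>>> {"method": "play_rows", "body": {"motion": [[0, 0, -0.01, 0, 0, 0, 0], [0, 0, -0.02, 0, 0, 0, 0], [0, 0, -0.03, 0, 0, 0, 0], [0, 0, -0.045, 0, 0, 0, 0], [0, 0, -0.06, 0, 0, 0, 0]], "squeeze": 24}}

```text
time: 13.6
ee_pos: [0.5995, 0.028, 0.1205]
eef_rot: [0.998, -0.061, 0.0, 0.0]
ft_force: [0.5, 0.4, -0.7]
width: 0.0215
```

>>> {"method": "play_rows", "body": {"motion": [[0, 0, -0.02, 0, 0, 0, 0], [0, 0, -0.04, 0, 0, 0, 0], [0, 0, -0.06, 0, 0, 0, 0], [0, 0, -0.08, 0, 0, 0, 0], [0, 0, -0.1, 0, 0, 0, 0]]}}

```text
time: 14.22
ee_pos: [0.5993, 0.0282, 0.1402]
eef_rot: [0.998, -0.061, 0.0, -0.0]
ft_force: [0.0, 0.2, -1.0]
width: 0.0218
```

```bash
python3 - <<'E'
from h import *
w=eyes.camera("wrist");q=eyes.camera("side")
s=r.read_state();print(s["time"],s["ee_pos"],s["width"],s["ft_force"])
a=cv2.resize(w["image"][130:250,190:310],(480,480),interpolation=2)
b=cv2.resize(q["image"][150:240,210:270],(320,480),interpolation=2)
cv2.imwrite("pics/j.png",np.hstack([a,b])[:,:,::-1])
E
```

```text
14.325 [0.59959581 0.02821497 0.14054286] 0.021511842429111094 [-0.25326565  0.58065712 -0.56669882]
```

View pics/j.png

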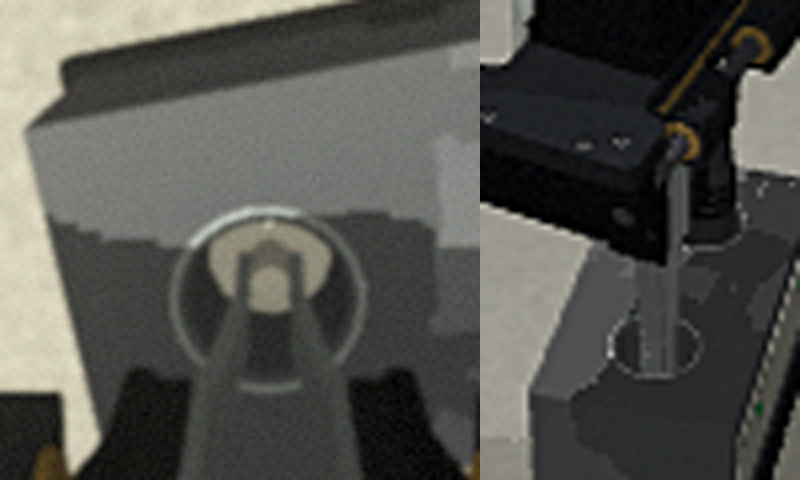

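The spacer is up in the jaws, with its foot disc visible below them at crop (268,255). I'll lift it clear and carry it over the tray.

>>> {"method": "play_rows", "body": {"motion": [[0, 0, -0.06, 0, 0, 0, 0], [0, 0, -0.15, 0, 0, 0, 0], [0, 0, -0.27, 0, 0, 0, 0], [0, 0, -0.4, 0, 0, 0, 0], [0, 0, -0.5, 0, 0, 0, 0]]}}

```text
time: 14.95
ee_pos: [0.5997, 0.0282, 0.2427]
eef_rot: [0.998, -0.061, 0.001, -0.0]
ft_force: [1.0, -0.9, -1.7]
width: 0.0212
```

>>> {"method": "play_rows", "body": {"motion": [[-0.03, -0.05, -0.05, 0, 0, 0, 0], [-0.1, -0.15, -0.05, 0, 0, 0, 0], [-0.2, -0.3, -0.05, 0, 0, 0, 0], [-0.3, -0.45, -0.05, 0, 0, 0, 0], [-0.4, -0.6, -0.05, 0, 0, 0, 0]]}}

```text
time: 15.58
ee_pos: [0.5333, 0.1589, 0.2502]
eef_rot: [0.998, -0.061, -0.0, -0.0]
ft_force: [-0.5, -0.4, -0.4]
width: 0.0213
```

>>> {"method": "play_rows", "body": {"motion": [[-0.08, -0.13, 0, 0, 0, 0, 0], [-0.15, -0.25, 0, 0, 0, 0, 0], [-0.21, -0.35, 0, 0, 0, 0, 0], [-0.234, -0.395, 0, 0, 0, 0, 0], [-0.234, -0.395, 0, 0, 0, 0, 0]]}}

```text
time: 16.2
ee_pos: [0.4975, 0.2416, 0.25]
eef_rot: [0.998, -0.061, 0.0, 0.0]
ft_force: [0.4, -0.4, -1.0]
width: 0.022
```

```bash
python3 - <<'E'
from h import *
np.set_printoptions(precision=4,suppress=True)
P={n:eyes.camera(n) for n in("scene","side","wrist")}
s=r.read_state();print(s["time"],s["ee_pos"],s["width"],s["ft_force"])
for l in("tray","spacer_mid","tongs_tip"):
    o=[]
    for n in P:
        k=eyes.landmark_of(P[n],l)
        if k: print(l,n,np.round(k[0]["xy"],1),round(k[0]["p"],2));o.append(ray(P[n],k[0]["xy"]))
    if len(o)>1: print("  ",*tri(o))
a=cv2.resize(P["wrist"]["image"],(500,375)); b=cv2.resize(P["side"]["image"][200:380,190:340],(300,375),interpolation=2)
cv2.imwrite("pics/k.png",np.hstack([a,b])[:,:,::-1])
E
```

```text
16.35 [0.4983 0.24   0.2499] 0.021808935655273233 [-0.1004 -1.1201 -1.8705]
tray scene [325.5 206.2] 0.71
tray side [258.1 336.3] 0.73
tray wrist [255.6 161.8] 0.92
   [ 0.4972  0.2393 -0.0042] [0.0031590349795321783, 0.0006555911444006457, 0.002794476529060876]
spacer_mid scene [335.  158.4] 0.57
spacer_mid side [258.4 275.9] 0.46
spacer_mid wrist [259.9 196.1] 0.78
   [0.5    0.2394 0.1678] [0.0008964864041299933, 0.0016557645219406193, 0.001862423580711705]
tongs_tip scene [335.3 160.7] 0.6
tongs_tip side [259.8 276.8] 0.68
tongs_tip wrist [257.3 196.5] 0.79
   [0.4991 0.2402 0.1626] [0.0023956699635129656, 0.0015696161893459075, 0.0012388176961635126]
```

View pics/k.png

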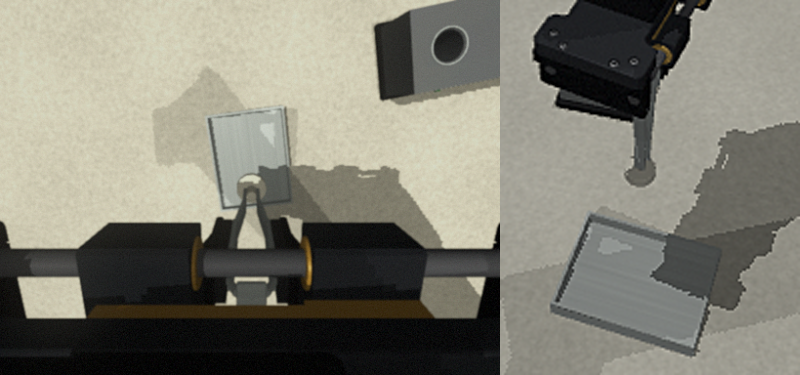

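The spacer hangs in the jaws over the middle of the tray, and the well behind it is empty. I'll lower it, slowing down near contact.

>>> {"method": "play_rows", "body": {"motion": [[0, 0, 0.15, 0, 0, 0, 0], [0, 0, 0.35, 0, 0, 0, 0], [0, 0, 0.55, 0, 0, 0, 0], [0, 0, 0.66, 0, 0, 0, 0], [0, 0, 0.7, 0, 0, 0, 0]]}}

```text
time: 17.42
ee_pos: [0.4972, 0.2408, 0.1087]
eef_rot: [0.998, -0.061, -0.001, 0.0]
ft_force: [-1.0, 0.5, -0.3]
width: 0.0214
```

>>> {"method": "play_rows", "body": {"motion": [[0, 0, 0, 0, 0, 0, 0], [0, 0, 0.005, 0, 0, 0, 0], [0, 0, 0.01, 0, 0, 0, 0], [0, 0, 0.015, 0, 0, 0, 0], [0, 0, 0.02, 0, 0, 0, 0]]}}

```text
time: 18.05
ee_pos: [0.4979, 0.2412, 0.1061]
eef_rot: [0.998, -0.061, 0.0, -0.0]
ft_force: [-0.5, 0.7, -0.5]
width: 0.0216
```

>>> {"method": "play_rows", "body": {"motion": [[0, 0, 0.003, 0, 0, 0, 0], [0, 0, 0.006, 0, 0, 0, 0], [0, 0, 0.009, 0, 0, 0, 0], [0, 0, 0.012, 0, 0, 0, 0], [0, 0, 0.012, 0, 0, 0, 0]]}}

```text
time: 18.68
ee_pos: [0.4978, 0.2411, 0.1035]
eef_rot: [0.998, -0.061, 0.0, 0.0]
ft_force: [0.6, -0.6, -0.3]
width: 0.0216
```

>>> {"method": "play_rows", "body": {"motion": [[0, 0, 0.002, 0, 0, 0, 0], [0, 0, 0.004, 0, 0, 0, 0], [0, 0, 0.005, 0, 0, 0, 0], [0, 0, 0.005, 0, 0, 0, 0]]}}

```text
time: 19.18
ee_pos: [0.4979, 0.2413, 0.1029]
eef_rot: [0.998, -0.061, 0.0, -0.0]
ft_force: [-0.8, 0.4, 4.6]
width: 0.0216
```

>>> {"method": "play_rows", "body": {"motion": [[0, 0, 0, 0, 0, 0, 0], [0, 0, 0, 0, 0, 0, 0]]}}

```text
time: 19.42
ee_pos: [0.498, 0.2413, 0.1029]
eef_rot: [0.998, -0.061, 0.0, -0.0]
ft_force: [-2.0, -0.7, 6.1]
width: 0.0217
```

>>> {"method": "play_rows", "body": {"motion": [[0, 0, 0, 0, 0, 0, 0], [0, 0, 0, 0, 0, 0, 0]], "squeeze": 12}}

```text
time: 19.68
ee_pos: [0.4979, 0.2413, 0.1025]
eef_rot: [0.998, -0.061, 0.0, -0.0]
ft_force: [0.4, 0.2, 1.3]
width: 0.0217
```

Contact is confirmed at about 5 N. I'll open the jaws gently and rise straight up.

>>> {"method": "play_rows", "body": {"motion": [[0, 0, 0, 0, 0, 0, 25.3], [0, 0, 0, 0, 0, 0, 26], [0, 0, 0, 0, 0, 0, 26.8], [0, 0, 0, 0, 0, 0, 27.5], [0, 0, 0, 0, 0, 0, 28]]}}

```text
time: 20.3
ee_pos: [0.4977, 0.2411, 0.1025]
eef_rot: [0.998, -0.061, -0.0, 0.0]
ft_force: [0.5, -0.1, -0.6]
width: 0.0243
```

>>> {"method": "play_rows", "body": {"motion": [[0, 0, 0, 0, 0, 0, 28], [0, 0, -0.03, 0, 0, 0, 28], [0, 0, -0.08, 0, 0, 0, 28], [0, 0, -0.14, 0, 0, 0, 28], [0, 0, -0.2, 0, 0, 0, 28]]}}

```text
time: 20.92
ee_pos: [0.498, 0.2413, 0.1438]
eef_rot: [0.998, -0.061, 0.0, -0.0]
ft_force: [0.8, -0.2, -0.2]
width: 0.0247
```

```bash
python3 - <<'E'
from h import *
np.set_printoptions(precision=4,suppress=True)
P={n:eyes.camera(n) for n in("scene","side","wrist")}
s=r.read_state();print(s["time"],s["ee_pos"],s["width"],s["ft_force"])
for l in("spacer_mid","tongs_tip"):
    o=[]
    for n in P:
        k=eyes.landmark_of(P[n],l)
        if k: print(l,n,np.round(k[0]["xy"],1),round(k[0]["p"],2));o.append(ray(P[n],k[0]["xy"]))
    if len(o)>1: print("  ",*tri(o))
E
```

```text
21.075 [0.4983 0.2414 0.1435] 0.024371407993388133 [-0.0768 -0.0367 -0.7006]
spacer_mid scene [330.2 202.9] 0.46
spacer_mid side [255.2 329.3] 0.43
spacer_mid wrist [257.8 185.3] 0.92
   [0.5022 0.2428 0.0169] [0.004820941727916902, 0.002137480211426959, 0.004434388577232507]
tongs_tip scene [330.6 189.5] 0.55
tongs_tip side [260.5 319.3] 0.52
tongs_tip wrist [259.5 198.9] 0.75
   [0.4947 0.2426 0.0566] [0.0021546048048312425, 0.001528491870251119, 0.0028818865101065856]
```

>>> {"method": "play_rows", "body": {"motion": [[0, 0, -0.15, 0, 0, 0, 28], [0, 0, -0.35, 0, 0, 0, 28], [0, 0, -0.55, 0, 0, 0, 28], [0, 0, -0.7, 0, 0, 0, 28]]}}

```text
time: 21.88
ee_pos: [0.4979, 0.2413, 0.2842]
eef_rot: [0.998, -0.061, 0.0, -0.0]
ft_force: [0.3, 0.5, -0.5]
width: 0.0245
```

>>> {"method": "play_rows", "body": {"motion": [[0.01, 0.1, 0, 0, 0, 0, 28], [0.02, 0.3, 0, 0, 0, 0, 28], [0.03, 0.5, 0, 0, 0, 0, 28], [0.04, 0.7, 0, 0, 0, 0, 28], [0.05, 0.9, 0, 0, 0, 0, 28]]}}

```text
time: 22.5
ee_pos: [0.4848, 0.0589, 0.2812]
eef_rot: [0.998, -0.062, -0.001, 0.0]
ft_force: [0.6, -0.2, -0.3]
width: 0.0244
```

>>> {"method": "play_rows", "body": {"motion": [[0.01, 0.2, 0, 0, 0, 0, 28], [0.02, 0.4, 0, 0, 0, 0, 28], [0.03, 0.6, 0, 0, 0, 0, 28], [0.04, 0.8, 0, 0, 0, 0, 28], [0.05, 0.9, 0, 0, 0, 0, 28]]}}

```text
time: 23.12
ee_pos: [0.4722, -0.1217, 0.2813]
eef_rot: [0.998, -0.063, -0.001, 0.0]
ft_force: [-0.4, 0.2, -0.6]
width: 0.0245
```

>>> {"method": "play_rows", "body": {"motion": [[0.02, 0.2, 0, 0, 0, 0, 28], [0.03, 0.4, 0, 0, 0, 0, 28], [0.034, 0.53, 0, 0, 0, 0, 28], [0.034, 0.548, 0, 0, 0, 0, 28], [0.034, 0.548, 0, 0, 0, 0, 28]]}}

```text
time: 23.75
ee_pos: [0.4665, -0.2278, 0.2817]
eef_rot: [0.998, -0.061, -0.001, -0.0]
ft_force: [0.2, -0.4, -1.5]
width: 0.0243
```

```bash
python3 - <<'E'
from h import *
np.set_printoptions(precision=4,suppress=True)
P={n:eyes.camera(n) for n in("scene","side","wrist")}
s=r.read_state();print(s["time"],s["ee_pos"],s["eef_rot"],s["width"],s["ft_force"])
for l in("stand","tongs_tip"):
    for n in P:
        k=eyes.landmark_of(P[n],l)
        if k: print(l,n,np.round(k[0]["xy"],1),round(k[0]["p"],2), atz(P[n],k[0]["xy"],0 if l=="stand" else s["ee_pos"][2]-.086))
b=cv2.resize(P["wrist"]["image"][120:260,180:340],(800,600),interpolation=2) if 0 else cv2.resize(P["wrist"]["image"][130:250,186:346],(800,600),interpolation=2)
cv2.imwrite("pics/l.png",b[:,:,::-1])
import pickle;pickle.dump({n:{k:P[n][k] for k in("mtx","R","t")} for n in P},open("p5.pkl","wb"))
E
```

```text
23.9 [ 0.4671 -0.2271  0.2823] [ 0.9982 -0.0604 -0.0001 -0.0002] 0.02463816174541854 [ 0.224  -0.046  -0.6269]
stand scene [175.1 213.1] 0.74 [ 0.4815 -0.2236  0.    ]
stand side [324.1 177.4] 0.96 [ 0.4761 -0.2425  0.    ]
stand wrist [256.8 158.8] 0.76 [ 0.4657 -0.2264  0.    ]
tongs_tip scene [164.1 153. ] 0.68 [ 0.4655 -0.229   0.1963]
tongs_tip side [335.6 115.1] 0.61 [ 0.4678 -0.2222  0.1963]
tongs_tip wrist [257.6 200.5] 0.67 [ 0.4637 -0.2271  0.1963]
```

View pics/l.png

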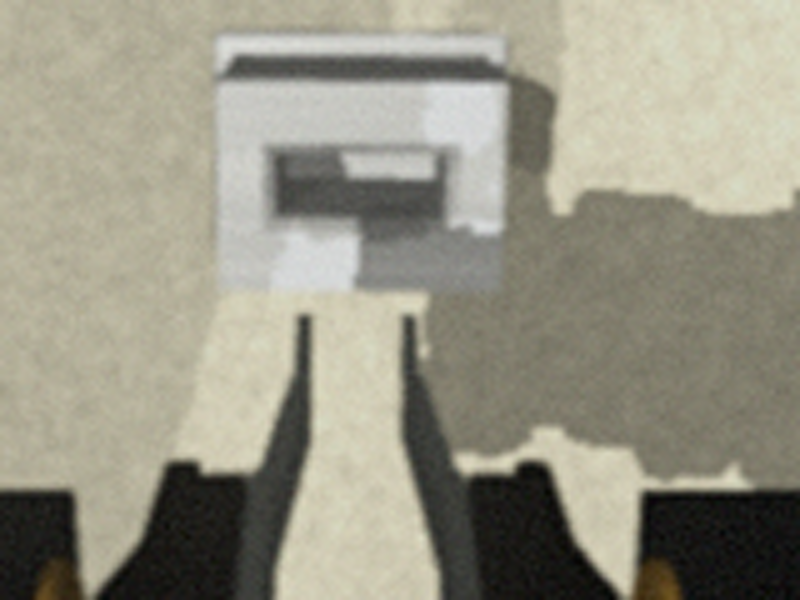

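The slot's axes are aligned with the tongs. The slot centre is at px (258,166.8) and the tips at (257.2,193.6).

```bash
python3 - <<'E'
from h import *
import pickle
np.set_printoptions(precision=4,suppress=True)
w=pickle.load(open("p5.pkl","rb"))["wrist"]
print("slot",atz(w,(257.8,166.6),.066),"tip",atz(w,(257,193.4),.1963))
print("edges",[atz(w,(257.8,130+y/5-.4),.066)[0] for y in(152,213,80,291)],[atz(w,(186+x/5-.4,166.6),.066)[1] for x in(277,443,217,505)])
E
```

```text
slot [ 0.4669 -0.2279  0.066 ] tip [ 0.4698 -0.2274  0.1963]
edges [np.float64(0.4749694393246056), np.float64(0.4599866932919544), np.float64(0.49225461096510936), np.float64(0.44035944361083806)] [np.float64(-0.2075528871975815), np.float64(-0.2477577259043855), np.float64(-0.19301940964343825), np.float64(-0.26277231474743257)]
```

>>> {"method": "play_rows", "body": {"motion": [[0, 0.001, 0.15, 0, 0, 0, 28], [0, 0.001, 0.35, 0, 0, 0, 28], [0, 0.001, 0.5, 0, 0, 0, 28], [0, 0.001, 0.58, 0, 0, 0, 28], [0, 0.001, 0.66, 0, 0, 0, 28]]}}

```text
time: 24.82
ee_pos: [0.4674, -0.2285, 0.1505]
eef_rot: [0.998, -0.061, 0.001, 0.0]
ft_force: [-0.2, -0.0, 0.0]
width: 0.0246
```

>>> {"method": "play_rows", "body": {"motion": [[0, 0, 0.08, 0, 0, 0, 28], [0, 0, 0.15, 0, 0, 0, 28], [0, 0, 0.22, 0, 0, 0, 28], [0, 0, 0.265, 0, 0, 0, 28], [0, 0, 0.265, 0, 0, 0, 28]]}}

```text
time: 25.45
ee_pos: [0.4667, -0.2283, 0.097]
eef_rot: [0.998, -0.061, -0.0, -0.0]
ft_force: [0.1, 0.6, -0.0]
width: 0.0243
```

>>> {"method": "play_rows", "body": {"motion": [[0, 0, 0.006, 0, 0, 0, 28], [0, 0, 0.011, 0, 0, 0, 28], [0, 0, 0.011, 0, 0, 0, 29], [0, 0, 0.011, 0, 0, 0, 30], [0, 0, 0.011, 0, 0, 0, 31]]}}

```text
time: 26.08
ee_pos: [0.467, -0.2284, 0.0954]
eef_rot: [0.998, -0.061, 0.0, -0.0]
ft_force: [-0.2, 0.2, -1.1]
width: 0.0266
```

>>> {"method": "play_rows", "body": {"motion": [[0, 0, 0, 0, 0, 0, 33], [0, 0, 0, 0, 0, 0, 38], [0, 0, 0, 0, 0, 0, 60], [0, 0, 0, 0, 0, 0, 100], [0, 0, 0, 0, 0, 0, 100]]}}

```text
time: 26.7
ee_pos: [0.467, -0.2284, 0.0954]
eef_rot: [0.998, -0.061, 0.0, 0.0]
ft_force: [-1.0, -0.3, -0.1]
width: 0.0553
```

>>> {"method": "play_rows", "body": {"motion": [[0, 0, 0, 0, 0, 0, 100], [0, 0, 0, 0, 0, 0, 100], [0, 0, 0, 0, 0, 0, 100]]}}

```text
time: 27.08
ee_pos: [0.467, -0.2284, 0.0953]
eef_rot: [0.998, -0.061, 0.0, -0.0]
ft_force: [-1.0, 0.4, -0.3]
width: 0.0835
```

>>> {"method": "play_rows", "body": {"motion": [[0, 0, -0.1, 0, 0, 0, 100], [0, 0, -0.25, 0, 0, 0, 100], [0, 0, -0.45, 0, 0, 0, 100], [0, 0, -0.65, 0, 0, 0, 100], [0, 0, -0.85, 0, 0, 0, 100]]}}

```text
time: 27.7
ee_pos: [0.4668, -0.2283, 0.2668]
eef_rot: [0.998, -0.061, 0.0, -0.0]
ft_force: [1.4, 0.2, -0.1]
width: 0.087
```

>>> {"method": "play_rows", "body": {"motion": [[-0.1, 0, -0.05, 0, 0, 0, 100], [-0.22, 0, -0.05, 0, 0, 0, 100], [-0.22, 0, -0.05, 0, 0, 0, 100]]}}

```text
time: 28.08
ee_pos: [0.4224, -0.2232, 0.2758]
eef_rot: [0.998, -0.062, 0.001, -0.0]
ft_force: [-0.2, -0.6, -1.5]
width: 0.087
```

```bash
python3 - <<'E'
from h import *
np.set_printoptions(precision=4,suppress=True)
P={n:eyes.camera(n) for n in("scene","side","wrist")}
s=r.read_state();print(s["time"],s["ee_pos"],s["width"],s["ft_force"])
for l in("spacer_mid","tongs_grip","handle_mid","bottle_mid","jar_mid"):
    o=[]
    for n in P:
        k=eyes.landmark_of(P[n],l)
        if k and k[0]["p"]>.4: print(l,n,np.round(k[0]["xy"],1),round(k[0]["p"],2));o.append(ray(P[n],k[0]["xy"]))
    if len(o)>1: print("  ",*tri(o))
W=lambda n,y,x,h,w:cv2.resize(P[n]["image"][y:y+h,x:x+w],(260,260),interpolation=2)
cv2.imwrite("pics/m.png",np.vstack([np.hstack([W("scene",145,125,90,90),W("side",110,290,90,90),W("wrist",80,190,120,120)]),
 np.hstack([W("side",290,205,100,100)[:,:],W("scene",160,290,80,80),W("scene",180,200,80,80)])])[:,:,::-1])
E
```

```text
28.225 [ 0.4237 -0.2229  0.2753] 0.08704230195088063 [0.2693 0.416  0.1383]
spacer_mid scene [326.6 201.2] 0.51
spacer_mid side [256.2 329.8] 0.73
   [0.5001 0.2382 0.0164] [0.002602161629987984, 0.002602161629987679]
tongs_grip scene [168.2 180.8] 0.71
tongs_grip side [331.2 145.1] 0.73
tongs_grip wrist [256.7 132. ] 0.68
   [ 0.4691 -0.2292  0.1093] [0.000902123318658169, 0.0006943661437781041, 0.0010216319070460748]
handle_mid scene [239.5 217.3] 0.56
handle_mid side [249.3 192.9] 0.77
handle_mid wrist [73.7 22.8] 0.9
   [ 0.6065 -0.0453  0.07  ] [0.005014786234261214, 0.00461245175069416, 0.0056635592865842375]
bottle_mid scene [344.4 247.3] 0.61
bottle_mid side [143.5 268.6] 0.89
   [0.7365 0.2062 0.057 ] [0.0008431051266395239, 0.0008431051266393862]
jar_mid scene [169.4 260.4] 0.68
jar_mid side [230.1 150. ] 0.7
   [ 0.7168 -0.219   0.0438] [0.00020640967995738164, 0.00020640967995735763]
```

The picture limit is used up, so I'll check numerically that the spacer and tongs are upright, by comparing silhouettes.

```bash
python3 - <<'E'
from h import *
np.set_printoptions(precision=3,suppress=True)
from scipy.spatial.transform import Rotation as Ro
t=np.linspace(0,6.28,24)
cyl=lambda R,a,b:np.array([[R*np.cos(q),R*np.sin(q),z] for q in t for z in(a,b)])
parts=[cyl(.013,-.015,-.007),cyl(.004,-.007,.015)]
for n in("side","scene"):
    p=eyes.camera(n);k=eyes.regions_of(p,"spacer_mid")
    if not k: print(n,"none");continue
    m=k[0]["region"];print(n,round(k[0]["p"],2),m.sum(),k[0]["xy"])
    def best(Rm,z):
        b=(0,)
        for dx in np.arange(-.012,.0121,.002):
            for dy in np.arange(-.012,.0121,.002):
                im=np.zeros(m.shape,np.uint8)
                for c in parts:
                    q=np.array([proj(p,x) for x in c@Rm.T+[.4985+dx,.2415+dy,z]])
                    cv2.fillConvexPoly(im,cv2.convexHull(np.round(q*8).astype(np.int32)),1,shift=3)
                i=(im&m).sum()/(im|m).sum()
                if i>b[0]: b=(round(float(i),3),dx,dy)
        return b
    print(" upright",best(np.eye(3),.018))
    print(" lying",max(best(Ro.from_euler("zy",[a,100],degrees=True).as_matrix() if 0 else Ro.from_euler("yz",[108,a],degrees=True).as_matrix(),.013) for a in range(0,360,45)))
p=eyes.camera("side");k=eyes.regions_of(p,"tongs_grip");ys,xs=np.nonzero(k[0]["region"])
print("tongs",k[0]["p"],len(ys),"top",xs[ys<=ys.min()+2].mean(),ys.min(),"bot",xs[ys>=ys.max()-2].mean(),ys.max())
for z in(.153,.066):print(proj(p,[.4668,-.2283,z]))
E
```

```text
side 0.65 170 [256.2, 332.8]
 upright (0.802, np.float64(0.0), np.float64(-0.002))
 lying (0.774, np.float64(-0.002), np.float64(-0.006))
scene none
tongs 0.71 252 top 334.5 131 bot 329.0 165
[334.179 130.08 ]
[329.731 160.456]
```

The side silhouette slightly favours upright, but that isn't conclusive. There is time for a wrist look from above the tray.

>>> {"method": "play_rows", "body": {"motion": [[0, -0.2, 0, 0, 0, 0, 100], [-0.05, -0.4, 0, 0, 0, 0, 100], [-0.1, -0.6, 0, 0, 0, 0, 100], [-0.1, -0.8, 0, 0, 0, 0, 100], [-0.1, -1, 0, 0, 0, 0, 100]]}}

```text
time: 29.9
ee_pos: [0.4279, -0.0208, 0.2756]
eef_rot: [0.998, -0.061, 0.0, -0.0]
ft_force: [0.7, -0.2, 0.2]
width: 0.0871
```

>>> {"method": "play_rows", "body": {"motion": [[0, -0.2, 0, 0, 0, 0, 100], [-0.05, -0.4, 0, 0, 0, 0, 100], [-0.1, -0.6, 0, 0, 0, 0, 100], [-0.1, -0.8, 0, 0, 0, 0, 100], [-0.1, -1, 0, 0, 0, 0, 100]]}}

```text
time: 30.52
ee_pos: [0.4325, 0.1802, 0.2755]
eef_rot: [0.998, -0.061, 0.0, -0.0]
ft_force: [0.5, 0.8, -0.7]
width: 0.087
```

>>> {"method": "play_rows", "body": {"motion": [[0, -0.2, 0.1, 0, 0, 0, 100], [0, -0.3, 0.2, 0, 0, 0, 100], [0, -0.3, 0.3, 0, 0, 0, 100], [0, -0.3, 0.3, 0, 0, 0, 100]]}}

```text
time: 31.02
ee_pos: [0.4391, 0.2381, 0.2141]
eef_rot: [0.998, -0.061, -0.001, 0.001]
ft_force: [-0.1, -0.6, 0.3]
width: 0.0871
```

```bash
python3 - <<'E'
from h import *
np.set_printoptions(precision=3,suppress=True)
from scipy.spatial.transform import Rotation as Ro
t=np.linspace(0,6.28,24)
cyl=lambda R,a,b:np.array([[R*np.cos(q),R*np.sin(q),z] for q in t for z in(a,b)])
parts=[cyl(.013,-.015,-.007),cyl(.004,-.007,.015)]
p=eyes.camera("wrist");print(r.read_state()["ee_pos"],r.read_state()["time"])
k=eyes.regions_of(p,"spacer_mid");m=k[0]["region"];print(k[0]["p"],m.sum(),k[0]["xy"],eyes.landmark_of(p,"spacer_mid")[:1])
def best(Rm,z):
    b=(0,)
    for dx in np.arange(-.014,.0141,.002):
        for dy in np.arange(-.014,.0141,.002):
            im=np.zeros(m.shape,np.uint8)
            for c in parts:
                q=np.array([proj(p,x) for x in c@Rm.T+[.4985+dx,.2415+dy,z]])
                cv2.fillConvexPoly(im,cv2.convexHull(np.round(q*8).astype(np.int32)),1,shift=3)
            i=(im&m).sum()/(im|m).sum()
            if i>b[0]: b=(round(float(i),3),dx,dy)
    return b
print("upright",best(np.eye(3),.018));print("lying",max((*best(Ro.from_euler("yz",[108,a],degrees=True).as_matrix(),.013),a) for a in range(0,360,45)))
y,x=map(int,np.round(k[0]["xy"][::-1]))
for row in p["image"][y-24:y+26:2,x-28:x+28:2].mean(2).astype(int): print("".join(" .:-=+*#%@"[min(9,v//26)] for v in row))
E
```

```text
[0.44  0.238 0.215] 31.075
0.7 411 [249.5, 119.9] [{'xy': [248.9, 119.6], 'p': 0.89}]
upright (0.88, np.float64(0.0), np.float64(0.0))
lying (0.669, np.float64(-0.006), np.float64(0.006), 135)
+++++++++*******************
++++++++++******************
+++++++++++*****************
++++++++++++****************
+++++*+++++++***************
++++++++++++++*+************
+++++++++++*****+***********
+++++++++********++*********
+++++++++*********+*********
+++++++++***+++***+=******++
++++++++***+**=+**+-******++
++++++++******+-=*+-++++*+++
++++++++******=---+-++++++++
+++++++++***+++--==-++++++++
+++++++++*******++:=+++=++++
++++++++++******+--++++++++=
+++++++++++++++=-=++++++=+++
+++++++++++++=+++++++++++++=
++++++++++++++++++++++++**+=
++++++++++++++++++++++++++++
+++++++++++++++++++=+++++++=
+++++++++++++++++++=++++++++
++++++++++++++++++++=++==+++
+++++++++++++++++++=++=++=++
+++++++++++++++++++==++++=+=
```

The wrist view settles it: the upright model fits at 0.88, against 0.67 for lying, exactly at the set-down spot. The robot is clear of everything, so I'll hand in.

```bash
python3 -c "
from bench import job
print(job.close_job())"
```

```text
the job is handed in; nothing more can be done
None
```

The spacer is out of the well and standing upright on the tray, the tongs are back upright in their stand, and I handed the job in at about 31 s of the 72 s allowed.

- **Draw:** I gripped the stem at 24 N finger squeeze, about 5 N at the jaws by the given spring figures. The spacer came out slowly, and I felt no notable force on the way into or out of the well.
- **Set-down:** I lowered it onto the tray with a measured contact of about 5–6 N while the jaws still held it, then let go gently.
- **Spacer:** The last wrist view fits an upright spacer at about (0.499, 0.242). The outline overlap was 0.88 upright against 0.67 lying. An earlier check from the side camera could barely tell the two apart (0.80 against 0.77), and the scene camera's network found no spacer region, so I rely on the wrist view.
- **Tongs:** The grip point was found at (0.469, -0.229, 0.109) against a slot centre of (0.467, -0.228), and their line in the side image matches vertical.
- **Bystanders:** Handle, bottle and jar were found within about 5, 8 and 5 mm of their first estimates. That is about the scatter of the measurements, and I felt no contact with them.
- **Not done:** The last overview picture could not be viewed because the picture limit was reached, so the final checks were numerical only.

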